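Emergency lid release of a dead centrifuge

ROBOT

A 6-joint arm with a two-finger parallel gripper is mounted at the origin on the work surface. World frame = base frame: x ahead of the robot, y to its left, z up, the work surface at z = 0. Lengths are in m, angles in rad, forces in N, time in s.
With the tool pointing down it reaches from about 0.25 to 0.725 m from the base axis. Payload 4 kg.
Tool frame: the origin (TCP) lies midway between the tips of the shut fingers; the grasp point (between the pads) lies 19 mm behind it (bot.grip_point_offset is the distance from the TCP to the grasp point, in m); z points along the fingers, y is the line along which they close (so a half turn about z gives the same grasp; the last joint's range is limited). The gripper opens to 85 mm and grips with 20 to 120 N. Pads are 22 mm wide; open, the fingers measure 114 mm over their backs; the gripper's body (76 mm by 85 mm) begins 54 mm behind the grasp point. The pads swing forward as they close: fully open they stand 13 mm farther back than shut.
Start: joints at [1.245, 0.241, 0.005, 1.335, 0, 1.571], TCP at [0.16, 0.474, 0.231] pointing down, gripper open.
Joint ranges: [-2.72, 2.72], [-1.05, 1.87], [-1.09, 1.28], [-1.99, 2.15], [-1.42, 1.44], [-3.14, 3.14]. Speed limits (rad/s): [2.79, 2.79, 3.14, 3.14, 3.14, 3.14].

INTERFACE

Orientations are given as a unit quaternion [x, y, z, w].
In Python, from workcell import bot gives the robot as it stands.
- The arm moves only by the tool step_arm, never from a script. Its argument "targets" is text: rows parted by semicolons, each of 7 numbers parted by spaces: the opening, from -1 (shut) to 1 (fully open), so that 0 is half open, then the shift along the world's x, y, z normalised to -1 to 1, where 1 is 0.5 m, then the turn, a rotation vector about the world's x, y, z normalised to -1 to 1, where 1 is pi/4 rad. In form: gripper x y z wx wy wz; .... A call has 1 to 10 rows; each row is the pose to reach, as a shift and turn from the pose commanded when the call began; what a row does not reach only later rows make up. A row lasts 1/12 s, in which the tool goes at most 41.7 mm and 7.16 degrees, less where a joint would pass 70% of its speed; a pose out of reach is approached as far as the arm can. A call with a number of a shift or a turn outside -1 to 1 is refused whole. A call with a gripper value outside its range is refused whole. The fingers move at their own pace and stop on an object; the grip force is fixed at half the most. Time passes only in rows, so rows that repeat a pose let the fingers close. It gives the time, the measured TCP pose, the force, the opening and the grip force at its end, in the units of the state.
- bot.get_obs(): the state, without advancing time (a new reading comes with each control period).
- bot.camera(name): name is "scene" or "top"; returns the picture (480x640x3 uint8, red, green, blue); there is no depth.
- bot.camera_info(name): a dict with "vertical_fov" (degrees; the focal length in pixels is half the picture's height over the tangent of half this angle, whatever the lens; pixels are square), "cx", "cy" (the principal point, pixels), "pose" (4x4, takes a point from camera to world coordinates). Camera axes: x right, y up, looking along -z (the intrinsics and any distortion apply to the point x, -y, -z); pixel columns grow to the right and rows downward; lengths in m; the calibration is good to about 2 mm. A picture is of the moment at which its call begins. camera_info takes no time and is no camera call.
- bot.job_done(): hands the job in; it is judged then, once.
The state is a dict: "clock": time; "joint_pos": joint angles; "joint_vel": joint speeds; "tau": joint torques, N m; "eef_pos": TCP position; "tool_rot": TCP orientation; "ft_force": force on the tool from outside, world axes, zero at the start; "ft_torque": the same for the moment, N m; "grip_width": finger opening in m; "grasp_force": force on a finger pad.
Only numpy, scipy, OpenCV 4.12 (cv2) and the standard library are available. Lean on these libraries where they do the work, as an engineer would, in place of code of your own. Each camera call takes 0.05 s, during which the arm holds its last target. There are 200 camera calls.

TASK

The power is out and the centrifuge's lid is locked. Take the yellow-handled release pin out of its blue holder, feel through the narrow slot in the deck for the hidden latch tab and press it gently with the pin, never forcing it, until the lid springs ajar; then put the pin back fully home in its holder, let go, and leave the things around undisturbed with the lid still ajar.

Things in the scene. Friction and masses are not known exactly. Their poses are not given: they have to be found in the camera images.
- centrifuge: white bench centrifuge, fixed to the bench, 320 (x) x 240 (y) mm, deck 140 mm above the bench; origin at the centre of its underside; its front (display, keys) faces its own -x; the lid covers the rear part from own x = -75 to +125 mm. The slot is in the deck's front strip.
- slot (a point): centre of the slot's mouth, in the plane of the deck (140 mm above the bench); axes as the centrifuge's. The slot is blue-rimmed, 60 mm long along own y, 11 mm wide along own x; the deck there is 6 mm thick and the hollow below is wider. More than 20 N between pin and centrifuge damages the latch.
- tab_zone (a point): unseen point 30 mm below the slot's centre: the middle of the zone where the latch tab is. The tab, a flat plate 14 mm long along y, centred in x, has its centre anywhere -20 to +20 mm along the slot and its top 20 to 40 mm below the deck (neither measured). Pressed down it resists with 3 N at first, +0.8 N per mm and some friction, lets the lid go after about 6 mm, hard stop at 9 mm
- stop_rest (a point): unseen point 56 mm below the slot's centre, on top of a sprung stop plate as long as the slot: a pin that goes down beside the tab passes it and lands here. It resists with about 1.5 N at first, rising 1.5 N per mm, hard after 8 mm; pressing it opens nothing
- lid (a joint): hinge of the lid with the smoked window, hinge at the rear; 0 = shut and latched; once the latch lets go a spring lifts it at once to about 0.22 rad, where it stays ajar (its front edge rises about 45 mm; that edge is 45 mm behind the slot)
- pin: release pin, 40 to 85 g, standing upright in the holder at the start; origin at the tip (lower end), own z up along the pin. Round steel shaft 7 mm in diameter and 75 mm long with a flat end, then a black collar 26 mm in diameter and 6 mm thick (75 to 81 mm from the tip), then a yellow grip block 24 mm (own x) by 16 mm (own y) and 44 mm tall (81 to 125 mm from the tip)
- holder: blue block, fixed, 70 x 70 mm and 80 mm tall, origin at the centre of its underside; in its middle an upright square through hole 14 mm wide with a small chamfer. With the pin home its collar rests on the block's top, the tip 5 mm above the bench
- vial_a: amber sample jar with a black cap, 32 mm in diameter, 60 mm tall, loose; origin at the centre of its underside; a bystander
- vial_b: another such jar; a bystander
- beaker: open glass cup, 60 mm in diameter, 75 mm tall, loose; origin at the centre of its underside; a bystander
- sharps: red sharps bin with a white round lid, 130 x 100 x 164 mm, loose; origin at the centre of its underside; a bystander
Things that resemble listed ones, but are neither listed nor needed, are in the scene too. There is more than one size of the pin; the job needs the smallest. Several things look just like the holder: the one meant starts farthest to the robot's right.

How it is judged:
On the way, in this order (a step that is already met when the one before it is completed fails the run):
1. the pin is drawn out of its holder (z of pin in the frame of holder above 0.082 m), for 0.05 s.
2. the lid is sprung while the pin's tip is down in the slot (at least 12 mm below the deck) (value of joint lid above 0.06 rad and z of pin in the frame of slot below -0.012 m and x of pin in the frame of slot between -0.01 and 0.01 m and y of pin in the frame of slot between -0.035 and 0.035 m), for 0.05 s.
At the end, for the whole second after the job is handed in: the lid stands ajar (more than 0.15 rad), the pin is back in the holder's hole with its collar down on the block (tip less than 10 mm above the bench, within 9 mm of the hole's axis, upright within 0.12 rad), at rest and let go (value of joint lid above 0.15 rad and horizontal distance between pin and holder below 0.009 m and z of pin in the frame of holder below 0.01 m and angle between pin's own z axis and vertical below 0.12 rad and linear speed of pin below 0.02 m/s and contact force between the fingers and pin below 0.05 N); the robot touches nothing.
It fails at once if more than 20 N between the pin and the centrifuge (contact force between pin and centrifuge above 20 N).
It fails at once if the arm or fingers push the centrifuge or its lid with more than 8 N (contact force between any of the arm, the fingers and centrifuge above 8 N).
It fails at once if a jar, the cup or the sharps bin is moved more than 25 mm or tipped over (distance of any of vial_a, vial_b, beaker, sharps from where it was at the start of the episode above 0.025 m or angle between any of vial_a, vial_b, beaker's own z axis and vertical above 0.6 rad).
It also fails if it takes over 72 s, if anything falls off the work surface, if the arm or the gripper's body presses on something with over 40 N, if the wrist force passes 120 N, or if a joint passes its speed limit or range.

## Working session

There is one attempt and no reset: what is moved stays moved. The work goes in short steps, Python scripts to look and compute and a tool call to move; the robot and the scene stay as the last step left them, time stands still between calls to the robot, and variables do not carry over. Pictures are saved under pics/ and viewed, at most 10 in all, crops included, and the job is handed in when it is done.

Besides the shell and the picture viewer there is one more tool, called as name(argument=value, ...) on one line, values as JSON. step_arm: Moves the arm, as the interface text tells. Scaled input: -1 to 1 covers 0.5 m each way for a shift and pi/4 rad each way for a turn. Its arguments: {"type":"object","properties":{"targets":{"type":"string"}},"required":["targets"]}

```bash
mkdir -p pics; cat > h.py <<'E'
import numpy as np,cv2
from workcell import bot
def K(n):
    i=bot.camera_info(n); f=240/np.tan(np.radians(i["vertical_fov"])/2); return i,f,np.array(i["pose"])
def back(n,u,v,z):
    i,f,P=K(n); d=P[:3,:3]@np.array([(u-i["cx"])/f,-(v-i["cy"])/f,-1]); o=P[:3,3]; return o+d*(z-o[2])/d[2]
def proj(n,p):
    i,f,P=K(n); c=P[:3,:3].T@(np.array(p)-P[:3,3]); return i["cx"]+f*c[0]/-c[2], i["cy"]-f*c[1]/-c[2]
E
python3 - <<'E'
from h import *
for n in("scene","top"):
    cv2.imwrite(f"pics/{n}0.png",bot.camera(n)[:,:,::-1]); print({k:(v if k!='pose' else np.round(v,3).tolist()) for k,v in bot.camera_info(n).items()})
o=bot.get_obs(); print(o)
E
```

```text
{'vertical_fov': 50.679952016587606, 'cx': 325.10864277862146, 'cy': 245.78524989855535, 'pose': [[-0.34, -0.773, 0.535, 1.168], [0.94, -0.284, 0.188, 0.191], [0.006, 0.567, 0.824, 1.039], [0.0, 0.0, 0.0, 1.0]]}
{'vertical_fov': 54.45403173756791, 'cx': 314.2690489198379, 'cy': 246.24024167587362, 'pose': [[-0.006, 0.997, -0.083, 0.439], [-1.0, -0.006, -0.002, -0.051], [-0.002, 0.083, 0.997, 1.407], [0.0, 0.0, 0.0, 1.0]]}
{'clock': 0.1, 'joint_pos': array([ 1.24499295e+00,  2.41353506e-01,  3.90439343e-03,  1.33521243e+00,
       -5.57975879e-05,  1.57082718e+00]), 'joint_vel': array([ 0.00151659, -0.00169421,  0.00207332, -0.00109767,  0.00096344,
       -0.00150761]), 'tau': array([ 1.65786702e-05, -3.73138082e+01,  2.53010273e+01,  1.08333610e-02,
       -9.56869059e-06,  1.01883199e-05]), 'eef_pos': array([0.15987542, 0.47317169, 0.2305114 ]), 'tool_rot': array([ 1.62197284e-01,  9.86757909e-01, -9.24787347e-04, -1.23708637e-04]), 'ft_force': array([-0.22058919,  0.53539886, -0.63048638]), 'ft_torque': array([-0.00304869,  0.00600828, -0.00672601]), 'grasp_force': 0.0, 'grip_width': 0.08526303471075228}
```

View pics/scene0.png

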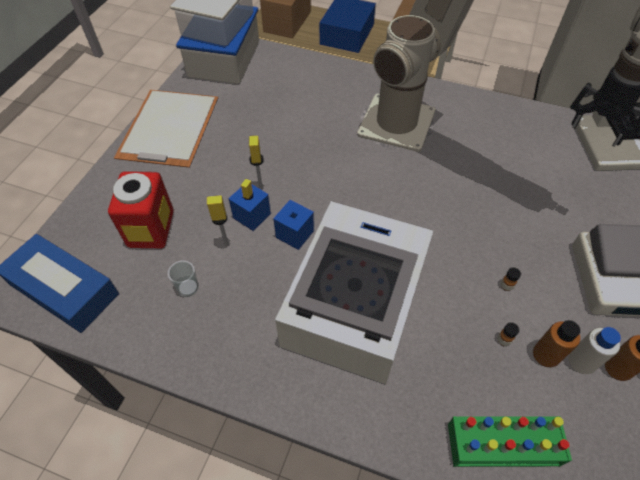

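View pics/top0.png

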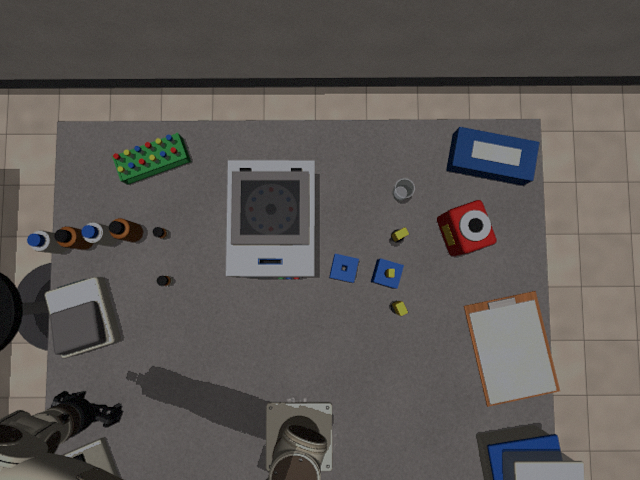

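The holder candidates in the top view are (344,268), which is empty, and (388,273), which has a pin in it. (388,273) is farthest to the robot's right (-y), so it fits. The pin candidates are (391,272) in the holder, and (400,236) and (400,308) standing on the table. The one in the holder fits. I'll confirm both in an enlarged crop.

```bash
python3 - <<'E'
from h import *
t=cv2.imread("pics/top0.png"); s=cv2.imread("pics/scene0.png")
a=cv2.resize(t[215:325,220:420],(800,440),interpolation=cv2.INTER_CUBIC)   #x4
cv2.imwrite("pics/ct.png",a)
b=cv2.resize(s[130:260,190:450],(780,390),interpolation=cv2.INTER_CUBIC) #x3
cv2.imwrite("pics/cs.png",b)
E
```

```text
(no output)
```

View pics/ct.png

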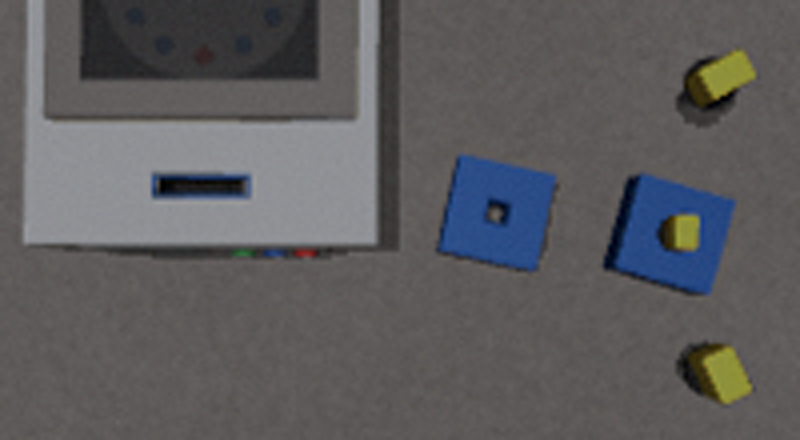

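View pics/cs.png

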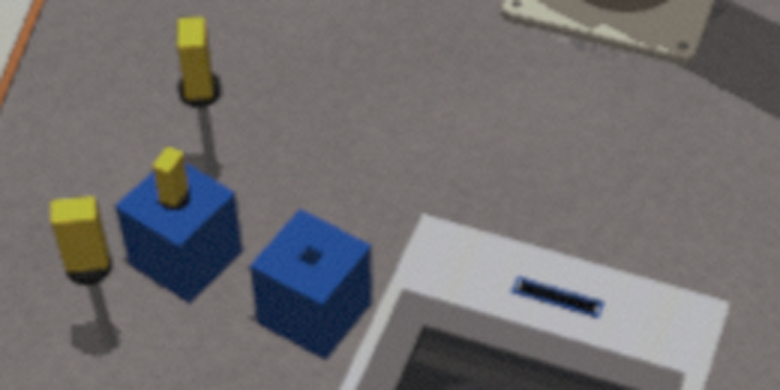

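The crops confirm it. The pin in the right-hand holder (top crop (687,231)) is the smallest, and the holder at top crop (678,235) is the rightmost. The slot centre is at top crop (201,186).

```bash
python3 - <<'E'
from h import *
T=lambda u,v,z:back("top",220+(u+.5)/4-.5,215+(v+.5)/4-.5,z)
S=lambda u,v,z:back("scene",190+(u+.5)/3-.5,130+(v+.5)/3-.5,z)
r=lambda n,x:print(n,np.round(x[:2],4))
r("slot T",T(201.5,186,.14)); r("slot S",S(558,297,.14))
r("deck front L",T(22,243,.14)); r("deck front R",T(377,243,.14))
r("slot left S",S(514,285,.14)); r("slot right S",S(603,309,.14))
r("pin T",T(687,231,.13)); r("pin S",S(169,157,.13))
for c in [(648,178),(735,201),(710,294),(620,270)]: r("hT",T(*c,.08))
for c in [(190,165),(236,195),(181,243),(117,207)]: r("hS",S(*c,.08))
E
```

```text
slot T [0.504  0.0719]
slot S [0.503  0.0749]
deck front L [0.466  0.1936]
deck front R [ 0.4646 -0.0472]
slot left S [0.5037 0.0411]
slot right S [0.5022 0.1089]
pin T [ 0.4719 -0.2591]
pin S [ 0.4696 -0.2561]
hT [ 0.511  -0.2402]
hT [ 0.4943 -0.3018]
hT [ 0.4285 -0.2827]
hT [ 0.4458 -0.2192]
hS [ 0.4331 -0.2606]
hS [ 0.4499 -0.2115]
hS [ 0.5113 -0.2329]
hS [ 0.4952 -0.2976]
```

step_arm(targets="1 0.31 -0.73 0.1 0 0 0.415;1 0.31 -0.73 0.1 0 0 0.415;1 0.31 -0.73 0.1 0 0 0.415;1 0.31 -0.73 0.1 0 0 0.415;1 0.31 -0.73 0.1 0 0 0.415;1 0.31 -0.73 0.1 0 0 0.415;1 0.31 -0.73 0.1 0 0 0.415;1 0.31 -0.73 0.1 0 0 0.415;1 0.31 -0.73 0.1 0 0 0.415;1 0.31 -0.73 0.1 0 0 0.415")

```text
clock: 0.93
eef_pos: [0.3154, 0.1058, 0.2817]
tool_rot: [0.001, 1.0, -0.0, 0.0]
ft_force: [0.4, 0.5, 0.6]
grip_width: 0.0853
grasp_force: 0.0
```

step_arm(targets="1 0.31 -0.73 -0.05 0 0 0;1 0.31 -0.73 -0.05 0 0 0;1 0.31 -0.73 -0.05 0 0 0;1 0.31 -0.73 -0.05 0 0 0;1 0.31 -0.73 -0.05 0 0 0;1 0.31 -0.73 -0.05 0 0 0;1 0.31 -0.73 -0.05 0 0 0;1 0.31 -0.73 -0.05 0 0 0;1 0.31 -0.73 -0.05 0 0 0;1 0.31 -0.73 -0.05 0 0 0")

```text
clock: 1.77
eef_pos: [0.4707, -0.2603, 0.2548]
tool_rot: [0.001, 1.0, -0.0, -0.0]
ft_force: [0.7, 0.4, 0.2]
grip_width: 0.0857
grasp_force: 0.0
```

step_arm(targets="1 0 0.004 -0.326 0 0 0;1 0 0.004 -0.326 0 0 0;1 0 0.004 -0.326 0 0 0;1 0 0.004 -0.326 0 0 0;1 0 0.004 -0.326 0 0 0;1 0 0.004 -0.326 0 0 0;1 0 0.004 -0.326 0 0 0")

```text
clock: 2.35
eef_pos: [0.4713, -0.2549, 0.0951]
tool_rot: [-0.0, 1.0, -0.001, 0.001]
ft_force: [0.2, -0.3, 0.9]
grip_width: 0.0854
grasp_force: 0.0
```

```bash
python3 - <<'E'
from h import *
t=bot.camera("top")[:,:,::-1]; s=bot.camera("scene")[:,:,::-1]
a=cv2.resize(t[220:320,340:440],(390,390),interpolation=cv2.INTER_CUBIC)
b=cv2.resize(s[150:250,190:290],(390,390),interpolation=cv2.INTER_CUBIC)
cv2.imwrite("pics/g1.png",np.hstack([a,b]))
E
```

```text
(no output)
```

View pics/g1.png

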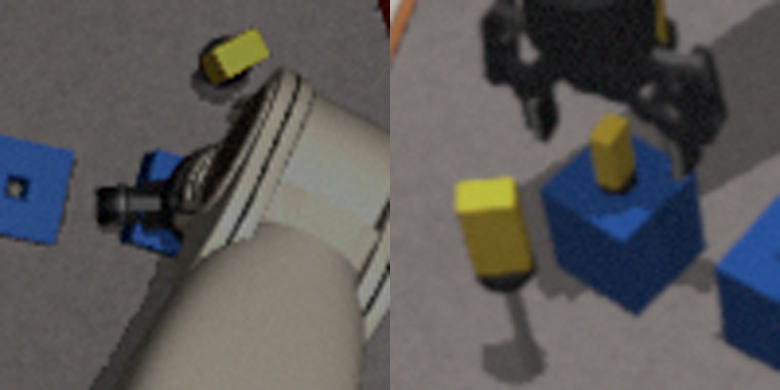

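The fingers, at (540,120) and (690,160) in the right half, straddle the pin at (612,155) evenly. Closing now.

step_arm(targets="-1 0 0 -0.004 0 0 0;-1 0 0 -0.004 0 0 0;-1 0 0 -0.004 0 0 0;-1 0 0 -0.004 0 0 0;-1 0 0 -0.004 0 0 0;-1 0 0 -0.004 0 0 0;-1 0 0 -0.004 0 0 0;-1 0 0 -0.004 0 0 0;-1 0 0 -0.004 0 0 0;-1 0 0 -0.004 0 0 0")

```text
clock: 3.28
eef_pos: [0.4703, -0.2547, 0.0917]
tool_rot: [-0.0, 1.0, -0.0, 0.0]
ft_force: [0.3, -1.1, 3.6]
grip_width: 0.0154
grasp_force: 58.4
```

```bash
python3 - <<'E'
from h import *
o=bot.get_obs(); print(o["eef_pos"],o["grip_width"],o["grasp_force"],o["ft_force"])
E
```

```text
[ 0.4702644  -0.25465205  0.09166938] 0.015407861575693607 58.42894434928894 [ 0.34690964 -1.14773059  3.59941737]
```

step_arm(targets="-1 0 0 0.08 0 0 0;-1 0 0 0.16 0 0 0;-1 0 0 0.24 0 0 0;-1 0 0 0.34 0 0 0;-1 0 0 0.34 0 0 0;-1 0 0 0.34 0 0 0;-1 0 0 0.34 0 0 0;-1 0 0 0.34 0 0 0")

```text
clock: 3.95
eef_pos: [0.469, -0.2536, 0.2589]
tool_rot: [-0.0, 1.0, 0.001, -0.002]
ft_force: [-0.4, -0.5, -1.4]
grip_width: 0.0153
grasp_force: 61.4
```

```bash
python3 - <<'E'
from h import *
o=bot.get_obs(); print(o["eef_pos"],o["grip_width"],o["grasp_force"],o["ft_force"])
t=bot.camera("top")[:,:,::-1]; s=bot.camera("scene")[:,:,::-1]
x,y,z=o["eef_pos"]
for dz in(0,-.0867): print(proj("scene",[x,y,z+dz]),proj("top",[x,y,z+dz]))
print("hole est",proj("scene",[.471,-.258,.08]))
b=cv2.resize(s[110:240,180:310],(585,585),interpolation=cv2.INTER_CUBIC)
cv2.imwrite("pics/g2.png",b)
E
```

```text
[ 0.46895585 -0.25359086  0.25886954] 0.015276183404024863 61.42428517341614 [-0.42212773 -0.51964952 -1.36957215]
(np.float64(239.92867168731746), np.float64(142.30473503923602)) (np.float64(397.6849371454368), np.float64(272.164258126842))
(np.float64(244.88547832517037), np.float64(169.8734070626814)) (np.float64(391.90733406927666), np.float64(273.0562739566279))
hole est (np.float64(247.54984744737635), np.float64(195.84430145703317))
```

View pics/g2.png

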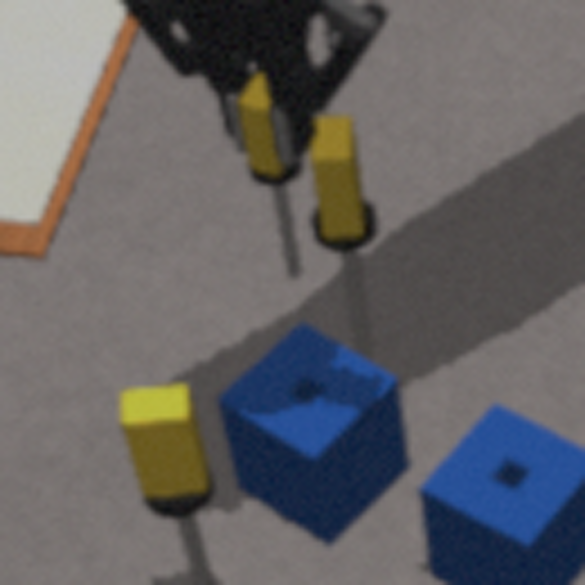

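The pin is held upright, with its tip at full-image pixel (245.3,171.1), within about 1 px of the prediction. The holder's hole is at about (248.7,196.4). Next I move above the slot.

```bash
python3 - <<'E'
from h import *
tip=back("scene",294.5/4.5-.5+180,275/4.5-.5+110,.172); hole=back("scene",309.5/4.5-.5+180,389/4.5-.5+110,.08)
print(tip,hole)
E
```

```text
[ 0.47086962 -0.25257118  0.172     ] [ 0.47067448 -0.25618532  0.08      ]
```

step_arm(targets="-1 0.03 0.33 0 0 0 0;-1 0.066 0.652 0 0 0 0;-1 0.066 0.652 0 0 0 0;-1 0.066 0.652 0 0 0 0;-1 0.066 0.652 0 0 0 0;-1 0.066 0.652 0 0 0 0;-1 0.066 0.652 0 0 0 0;-1 0.066 0.652 0 0 0 0;-1 0.066 0.652 0 0 0 0;-1 0.066 0.652 0 0 0 0")

```text
clock: 4.88
eef_pos: [0.5022, 0.0736, 0.2595]
tool_rot: [-0.002, 1.0, -0.0, -0.002]
ft_force: [0.1, 0.6, -0.3]
grip_width: 0.0152
grasp_force: 61.5
```

step_arm(targets="-1 0 0 -0.04 0 0 0;-1 0 0 -0.04 0 0 0;-1 0 0 -0.04 0 0 0;-1 0 0 -0.04 0 0 0;-1 0 0 -0.04 0 0 0")

```text
clock: 5.3
eef_pos: [0.5033, 0.0708, 0.2419]
tool_rot: [0.001, 1.0, 0.0, 0.0]
ft_force: [-0.3, -0.1, -1.6]
grip_width: 0.0155
grasp_force: 61.5
```

```bash
python3 - <<'E'
from h import *
o=bot.get_obs(); print(o["eef_pos"],o["ft_force"])
x,y,z=o["eef_pos"]
S=lambda p:np.array(proj("scene",p))
t=S([x,y,z-.0867]); print("tip",t,"slot",S([.5035,.0735,.14]))
s=bot.camera("scene")[:,:,::-1]
u0,v0=330,190
cv2.imwrite("pics/g3.png",cv2.resize(s[v0:v0+65,u0:u0+90],(720,520),interpolation=cv2.INTER_CUBIC))
E
```

```text
[0.50334462 0.07077042 0.24189131] [-0.31282582 -0.1423513  -1.62702622]
tip [374.44322883 224.11573623] slot [375.01378528 228.65576657]
```

View pics/g3.png

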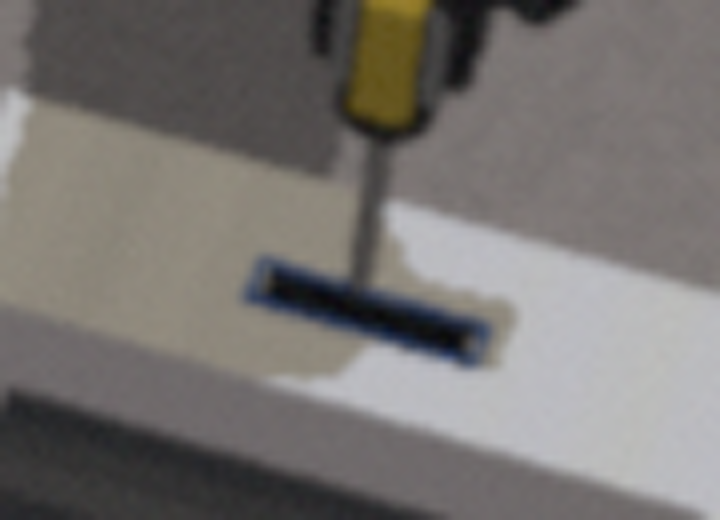

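```bash
python3 - <<'E'
from h import *
C=lambda u,v,z:back("scene",330+(u+.5)/8-.5,190+(v+.5)/8-.5,z)
print("tip",C(360,283,.1552),"slot",C(367.5,312,.14),"ends",C(255,279,.14),C(480,345,.14))
E
```

```text
tip [0.50541179 0.07166243 0.1552    ] slot [0.50288442 0.07443445 0.14      ] ends [0.50272581 0.04184639 0.14      ] [0.50304129 0.10666429 0.14      ]
```

step_arm(targets="-1 0 0.004 -0.01 0 0 0;-1 0 0.004 -0.02 0 0 0;-1 0 0.004 -0.024 0 0 0;-1 0 0.004 -0.026 0 0 0;-1 0 0.004 -0.028 0 0 0;-1 0 0.004 -0.03 0 0 0;-1 0 0.004 -0.032 0 0 0;-1 0 0.004 -0.032 0 0 0")

```text
clock: 6.02
eef_pos: [0.503, 0.0737, 0.2252]
tool_rot: [-0.0, 1.0, -0.0, -0.0]
ft_force: [-0.2, -0.2, -0.8]
grip_width: 0.0153
grasp_force: 61.5
```

step_arm(targets="-1 0 0 -0.002 0 0 0;-1 0 0 -0.004 0 0 0;-1 0 0 -0.004 0 0 0")

```text
clock: 6.27
eef_pos: [0.5029, 0.0737, 0.2231]
tool_rot: [-0.0, 1.0, -0.0, -0.0]
ft_force: [-0.6, 0.4, -0.5]
grip_width: 0.0152
grasp_force: 61.5
```

step_arm(targets="-1 0 0 -0.003 0 0 0;-1 0 0 -0.006 0 0 0;-1 0 0 -0.009 0 0 0;-1 0 0 -0.012 0 0 0;-1 0 0 -0.012 0 0 0")

```text
clock: 6.68
eef_pos: [0.5028, 0.0737, 0.2169]
tool_rot: [-0.0, 1.0, -0.0, -0.0]
ft_force: [0.8, -0.1, -0.9]
grip_width: 0.0151
grasp_force: 61.5
```

step_arm(targets="-1 0 0 -0.003 0 0 0;-1 0 0 -0.006 0 0 0;-1 0 0 -0.009 0 0 0;-1 0 0 -0.012 0 0 0;-1 0 0 -0.012 0 0 0")

```text
clock: 7.1
eef_pos: [0.5028, 0.0737, 0.2109]
tool_rot: [-0.0, 1.0, -0.0, -0.0]
ft_force: [0.7, 0.3, -0.6]
grip_width: 0.0158
grasp_force: 61.5
```

step_arm(targets="-1 0 0 -0.002 0 0 0;-1 0 0 -0.004 0 0 0;-1 0 0 -0.006 0 0 0;-1 0 0 -0.006 0 0 0")

```text
clock: 7.43
eef_pos: [0.5029, 0.0737, 0.2081]
tool_rot: [-0.0, 1.0, -0.0, -0.0]
ft_force: [0.4, -0.4, -0.1]
grip_width: 0.0155
grasp_force: 61.5
```

step_arm(targets="-1 0 0 -0.002 0 0 0;-1 0 0 -0.004 0 0 0;-1 0 0 -0.006 0 0 0;-1 0 0 -0.006 0 0 0")

```text
clock: 7.77
eef_pos: [0.5029, 0.0737, 0.205]
tool_rot: [-0.0, 1.0, -0.0, -0.0]
ft_force: [-0.1, 0.3, -0.8]
grip_width: 0.0151
grasp_force: 61.5
```

step_arm(targets="-1 0 0 -0.002 0 0 0;-1 0 0 -0.004 0 0 0;-1 0 0 -0.006 0 0 0;-1 0 0 -0.006 0 0 0")

```text
clock: 8.1
eef_pos: [0.5029, 0.0737, 0.202]
tool_rot: [-0.0, 1.0, -0.0, -0.0]
ft_force: [0.1, -0.2, -1.0]
grip_width: 0.0152
grasp_force: 61.5
```

step_arm(targets="-1 0 0 -0.002 0 0 0;-1 0 0 -0.004 0 0 0;-1 0 0 -0.006 0 0 0;-1 0 0 -0.006 0 0 0")

```text
clock: 8.43
eef_pos: [0.5029, 0.0737, 0.199]
tool_rot: [-0.0, 1.0, -0.0, -0.0]
ft_force: [-0.4, 0.4, -0.5]
grip_width: 0.0153
grasp_force: 61.5
```

step_arm(targets="-1 0 0 -0.002 0 0 0;-1 0 0 -0.004 0 0 0;-1 0 0 -0.006 0 0 0;-1 0 0 -0.006 0 0 0")

```text
clock: 8.77
eef_pos: [0.5029, 0.0737, 0.196]
tool_rot: [-0.0, 1.0, -0.0, -0.0]
ft_force: [-0.1, 0.2, -0.8]
grip_width: 0.0156
grasp_force: 61.5
```

Depth is 30.7 mm with no contact yet. Continuing down.

step_arm(targets="-1 0 0 -0.002 0 0 0;-1 0 0 -0.004 0 0 0;-1 0 0 -0.006 0 0 0;-1 0 0 -0.006 0 0 0")

```text
clock: 9.1
eef_pos: [0.5029, 0.0737, 0.193]
tool_rot: [-0.0, 1.0, -0.0, -0.0]
ft_force: [-0.5, 0.8, -0.1]
grip_width: 0.0154
grasp_force: 61.5
```

step_arm(targets="-1 0 0 -0.002 0 0 0;-1 0 0 -0.004 0 0 0;-1 0 0 -0.006 0 0 0;-1 0 0 -0.006 0 0 0")

```text
clock: 9.43
eef_pos: [0.5031, 0.0737, 0.1904]
tool_rot: [-0.0, 1.0, 0.0, 0.0]
ft_force: [-0.1, 0.2, 0.4]
grip_width: 0.0156
grasp_force: 61.8
```

step_arm(targets="-1 0 0 -0.002 0 0 0;-1 0 0 -0.004 0 0 0;-1 0 0 -0.006 0 0 0;-1 0 0 -0.006 0 0 0")

```text
clock: 9.77
eef_pos: [0.5033, 0.0737, 0.188]
tool_rot: [-0.0, 1.0, 0.0, 0.001]
ft_force: [-1.3, -0.9, 5.5]
grip_width: 0.0152
grasp_force: 62.0
```

step_arm(targets="-1 0 0 -0.002 0 0 0;-1 0 0 -0.004 0 0 0;-1 0 0 -0.006 0 0 0;-1 0 0 -0.006 0 0 0")

```text
clock: 10.1
eef_pos: [0.5034, 0.0738, 0.1854]
tool_rot: [-0.0, 1.0, 0.0, 0.001]
ft_force: [-0.4, -0.4, 7.0]
grip_width: 0.0153
grasp_force: 62.3
```

Contact came at about 36–37 mm depth, so this is the tab. I'll press in 1 mm steps.

step_arm(targets="-1 0 0 -0.001 0 0 0;-1 0 0 -0.002 0 0 0;-1 0 0 -0.002 0 0 0;-1 0 0 -0.002 0 0 0")

```text
clock: 10.43
eef_pos: [0.5034, 0.0738, 0.184]
tool_rot: [-0.0, 1.0, 0.0, 0.001]
ft_force: [-1.3, 0.7, 7.4]
grip_width: 0.0156
grasp_force: 62.4
```

step_arm(targets="-1 0 0 -0.001 0 0 0;-1 0 0 -0.002 0 0 0;-1 0 0 -0.002 0 0 0;-1 0 0 -0.002 0 0 0")

```text
clock: 10.77
eef_pos: [0.5035, 0.0738, 0.1833]
tool_rot: [-0.0, 1.0, 0.0, 0.001]
ft_force: [-1.4, -0.7, 8.0]
grip_width: 0.0153
grasp_force: 62.4
```

```bash
python3 - <<'E'
from h import *
o=bot.get_obs(); print(o["eef_pos"],o["ft_force"])
s=bot.camera("scene")[:,:,::-1]; a=cv2.imread("pics/scene0.png")
d=cv2.absdiff(s,a).max(2)[265:345,290:400]; print("changed px lid",(d>40).mean())
cv2.imwrite("pics/lid.png",np.hstack([a[190:380,270:440],s[190:380,270:440]]))
E
```

```text
[0.50349188 0.07377668 0.18331597] [-1.38183217 -0.70301157  7.99933198]
changed px lid 0.031136363636363636
```

step_arm(targets="-1 0 0 -0.001 0 0 0;-1 0 0 -0.002 0 0 0;-1 0 0 -0.002 0 0 0;-1 0 0 -0.002 0 0 0")

```text
clock: 11.15
eef_pos: [0.5035, 0.0738, 0.1824]
tool_rot: [-0.0, 1.0, 0.0, 0.001]
ft_force: [-1.4, -0.3, 7.7]
grip_width: 0.015
grasp_force: 62.4
```

```bash
python3 - <<'E'
from h import *
s=bot.camera("scene")[:,:,::-1]; a=cv2.imread("pics/scene0.png")
d=cv2.absdiff(s,a).max(2)[265:345,290:400]; print("changed px lid",(d>40).mean())
cv2.imwrite("pics/lid.png",np.hstack([a[190:380,270:440],s[190:380,270:440]]))
E
```

```text
changed px lid 0.03102272727272727
```

View pics/lid.png

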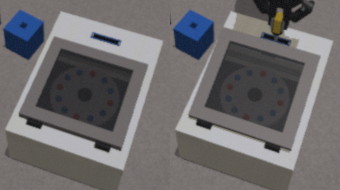

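```bash
python3 - <<'E'
from h import *
for q in(0,.06,.22):
  for y in(-.03,.175):
    print(q,np.round(np.array(proj("scene",[.7485-.2*np.cos(q),y,.145+.2*np.sin(q)]))-[270,190],1))
a=cv2.imread("pics/lid.png"); cv2.imwrite("pics/lid2.png",cv2.resize(a[20:90],None,fx=2.35,fy=4,interpolation=cv2.INTER_CUBIC))
E
```

```text
0 [54.  39.7]
0 [145.1  66.6]
0.06 [53.9 36.6]
0.06 [146.   63.6]
0.22 [53.3 29.2]
0.22 [147.8  56.7]
```

View pics/lid2.png

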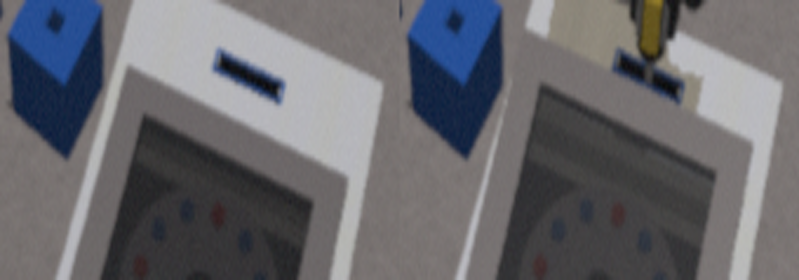

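The lid is ajar: its front edge in the right-hand crop has risen about 9 px, which matches 0.22 rad. Withdrawing straight up.

step_arm(targets="-1 0 0 0.01 0 0 0;-1 0 0 0.03 0 0 0;-1 0 0 0.06 0 0 0;-1 0 0 0.09 0 0 0;-1 0 0 0.12 0 0 0;-1 0 0 0.16 0 0 0;-1 0 0 0.16 0 0 0;-1 0 0 0.16 0 0 0")

```text
clock: 11.87
eef_pos: [0.5037, 0.0738, 0.2619]
tool_rot: [-0.0, 1.0, 0.0, 0.001]
ft_force: [0.1, 0.2, -0.7]
grip_width: 0.0152
grasp_force: 61.6
```

step_arm(targets="-1 -0.03 -0.33 0 0 0 0;-1 -0.065 -0.661 0 0 0 0;-1 -0.065 -0.661 0 0 0 0;-1 -0.065 -0.661 0 0 0 0;-1 -0.065 -0.661 0 0 0 0;-1 -0.065 -0.661 0 0 0 0;-1 -0.065 -0.661 0 0 0 0;-1 -0.065 -0.661 0 0 0 0;-1 -0.065 -0.661 0 0 0 0;-1 -0.065 -0.661 0 0 0 0")

```text
clock: 12.7
eef_pos: [0.4691, -0.2586, 0.2591]
tool_rot: [0.002, 1.0, 0.001, -0.002]
ft_force: [-0.2, 0.7, -1.2]
grip_width: 0.0156
grasp_force: 61.4
```

step_arm(targets="-1 0 0 -0.06 0 0 0;-1 0 0 -0.12 0 0 0;-1 0 0 -0.14 0 0 0;-1 0 0 -0.14 0 0 0;-1 0 0 -0.14 0 0 0;-1 0 0 -0.14 0 0 0")

```text
clock: 13.2
eef_pos: [0.4716, -0.2565, 0.1928]
tool_rot: [-0.001, 1.0, -0.0, 0.001]
ft_force: [0.1, -1.7, -0.0]
grip_width: 0.0154
grasp_force: 61.4
```

```bash
python3 - <<'E'
from h import *
s=bot.camera("scene")[:,:,::-1]; u0,v0=205,150
o=bot.get_obs(); x,y,z=o["eef_pos"]; print(o["eef_pos"],o["ft_force"])
print("tip",(np.array(proj("scene",[x,y,z-.0867]))-[u0,v0])*8)
cv2.imwrite("pics/g4.png",cv2.resize(s[v0:v0+70,u0:u0+80],(640,560),interpolation=cv2.INTER_CUBIC))
E
```

```text
[ 0.47179092 -0.25681927  0.19316292] [-0.44749213 -0.78937266 -0.49366911]
tip [332.36279195 312.90448894]
```

View pics/g4.png

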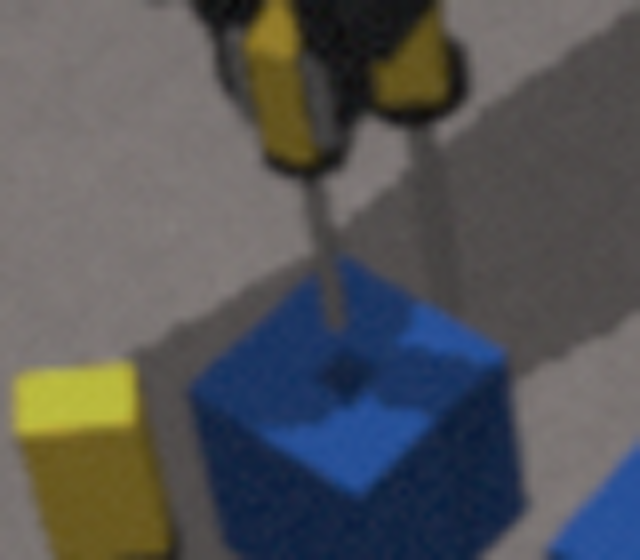

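The tip is at crop pixel (337,322) and the hole at (345,374), so the tip is aligned to about 1.5 mm. I'll nudge -x by 1.5 mm and lower gently.

step_arm(targets="-1 -0.003 0 -0.01 0 0 0;-1 -0.003 0 -0.02 0 0 0;-1 -0.003 0 -0.03 0 0 0;-1 -0.003 0 -0.036 0 0 0;-1 -0.003 0 -0.04 0 0 0;-1 -0.003 0 -0.04 0 0 0;-1 -0.003 0 -0.04 0 0 0")

```text
clock: 13.83
eef_pos: [0.4689, -0.2568, 0.1711]
tool_rot: [-0.0, 1.0, 0.0, -0.0]
ft_force: [-0.8, -0.1, -0.2]
grip_width: 0.0155
grasp_force: 61.4
```

step_arm(targets="-1 0 0 -0.004 0 0 0;-1 0 0 -0.008 0 0 0;-1 0 0 -0.012 0 0 0;-1 0 0 -0.016 0 0 0;-1 0 0 -0.02 0 0 0;-1 0 0 -0.02 0 0 0")

```text
clock: 14.33
eef_pos: [0.4688, -0.2566, 0.1608]
tool_rot: [-0.0, 1.0, 0.0, -0.0]
ft_force: [0.1, 0.6, 0.3]
grip_width: 0.015
grasp_force: 61.4
```

step_arm(targets="-1 0 0 -0.005 0 0 0;-1 0 0 -0.01 0 0 0;-1 0 0 -0.015 0 0 0;-1 0 0 -0.02 0 0 0;-1 0 0 -0.02 0 0 0")

```text
clock: 14.75
eef_pos: [0.4687, -0.2566, 0.1506]
tool_rot: [-0.0, 1.0, 0.0, -0.001]
ft_force: [-0.2, 0.2, -0.4]
grip_width: 0.0154
grasp_force: 61.4
```

step_arm(targets="-1 0.002 0 -0.015 0 0 0;-1 0.002 0 -0.03 0 0 0;-1 0.002 0 -0.045 0 0 0;-1 0.002 0 -0.06 0 0 0;-1 0.002 0 -0.075 0 0 0;-1 0.002 0 -0.09 0 0 0;-1 0.002 0 -0.104 0 0 0;-1 0.002 0 -0.104 0 0 0;-1 0.002 0 -0.104 0 0 0")

```text
clock: 15.5
eef_pos: [0.4696, -0.2566, 0.0987]
tool_rot: [-0.0, 1.0, 0.0, -0.001]
ft_force: [0.9, 0.2, -0.5]
grip_width: 0.0149
grasp_force: 61.4
```

step_arm(targets="-1 0 0 -0.004 0 0 0;-1 0 0 -0.008 0 0 0;-1 0 0 -0.012 0 0 0;-1 0 0 -0.012 0 0 0;-1 0 0 -0.012 0 0 0")

```text
clock: 15.92
eef_pos: [0.47, -0.2568, 0.0933]
tool_rot: [-0.0, 1.0, -0.0, 0.0]
ft_force: [-0.1, 0.8, -1.0]
grip_width: 0.0156
grasp_force: 61.4
```

step_arm(targets="-1 0 0 -0.002 0 0 0;-1 0 0 -0.004 0 0 0;-1 0 0 -0.004 0 0 0;-1 0 0 -0.004 0 0 0")

```text
clock: 16.25
eef_pos: [0.4703, -0.2569, 0.0918]
tool_rot: [-0.0, 1.0, -0.0, 0.0]
ft_force: [-1.2, -0.0, 2.9]
grip_width: 0.0154
grasp_force: 61.8
```

It's seated at the home height. Releasing and backing off.

step_arm(targets="1 0 0 0 0 0 0;1 0 0 0 0 0 0;1 0 0 0 0 0 0;1 0 0 0 0 0 0;1 0 0 0 0 0 0;1 0 0 0 0 0 0;1 0 0 0 0 0 0;1 0 0 0 0 0 0;1 0 0 0 0 0 0")

```text
clock: 17.0
eef_pos: [0.47, -0.2568, 0.0913]
tool_rot: [-0.0, 1.0, 0.0, -0.0]
ft_force: [-0.5, -0.1, -0.3]
grip_width: 0.0853
grasp_force: 0.0
```

step_arm(targets="1 0 0 0.05 0 0 0;1 0 0 0.1 0 0 0;1 0 0 0.2 0 0 0;1 0 0 0.3 0 0 0;1 0 0 0.34 0 0 0;1 0 0 0.34 0 0 0;1 0 0 0.34 0 0 0;1 0 0 0.34 0 0 0;1 0 0 0.34 0 0 0")

```text
clock: 17.75
eef_pos: [0.4691, -0.2563, 0.2595]
tool_rot: [-0.0, 1.0, 0.001, -0.002]
ft_force: [0.1, 0.3, 0.5]
grip_width: 0.0853
grasp_force: 0.0
```

```bash
python3 - <<'E'
from h import *
o=bot.get_obs(); print(o["eef_pos"],o["ft_force"],o["grip_width"])
s=bot.camera("scene")[:,:,::-1]; a=cv2.imread("pics/scene0.png")
def yc(im,b):
    c=im[b[1]:b[3],b[0]:b[2]].astype(int); m=(c[:,:,2]>130)&(c[:,:,1]>110)&(c[:,:,0]<90); v,u=np.nonzero(m); return m.sum(),u.mean()+b[0],v.mean()+b[1]
b=(238,176,256,202)
print(yc(a,b),yc(s,b))
d=cv2.absdiff(s,a).max(2); print("lid",(d[205:260,310:420]>40).mean(),"cup",(d[255:300,160:205]>40).mean(),"sharps",(d[165:250,105:180]>40).mean(),"vials",(d[260:350,490:525]>40).mean())
E
```

```text
[ 0.46910921 -0.25632068  0.25947496] [0.07446432 0.33913856 0.50044695] 0.08531512633173308
(np.int64(55), np.float64(245.4909090909091), np.float64(182.65454545454546)) (np.int64(36), np.float64(246.08333333333334), np.float64(182.91666666666666))
lid 0.20528925619834712 cup 0.0 sharps 0.0 vials 0.0
```

The pin's block is back at its starting pixel, the bystanders haven't moved, and the lid still shows as open. Handing in.

```bash
python3 -c "
from workcell import bot
print(bot.job_done())"
```

```text
the job is handed in; nothing more can be done
None
```

The lid sprang ajar with about 8 N measured on the wrist; the pin is back home in its holder and released, the bystanders did not move, and the job was handed in at about 18 s (no verdict was returned).

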